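Slide the parts tray onto the right rails

ROBOT

A 6-joint arm with a two-finger parallel gripper is mounted at the origin on a cart in front of the work surface, level with it; the furniture and walls round the work are solid. World frame = base frame: x ahead of the robot, y to its left, z up, the work surface at z = 0. Lengths are in m, angles in rad, forces in N, time in s.
With the tool pointing down it reaches from about 0.35 to 1 m from the base axis. Payload 7.1 kg.
Tool frame: the origin (TCP) lies midway between the tips of the shut fingers; the grasp point (between the pads) lies behind it (bot.grip_point_offset is the x of the grasp point in the tool frame, in m); x points along the fingers, y is the direction in which the jaws open and shut, and the axes are right-handed (so a half turn about x gives the same grasp; the last joint's range is limited). The gripper opens to 85 mm and grips with 20 to 120 N. Pads are 22 mm wide; open, the fingers measure 114 mm over their backs; the gripper's body (76 mm by 85 mm) begins 54 mm behind the grasp point. The pads swing forward as they close: fully open they stand 13 mm farther back than shut.
Start: joints at [-1.284, 0.423, 1.63, -0, 1.089, -0.019], TCP at [0.188, -0.596, 0.231] pointing down, gripper open.
Joint ranges: [-3, 3], [-0.9, 2.11], [0.09, 2.58], [-1.31, 4.45], [0.11, 2.69], [-2.54, 2.54]. Speed limits (rad/s): [2.39, 2.39, 3.01, 3.14, 3.14, 3.14].

INTERFACE

Orientations are given as a rotation vector (axis times angle).
In Python, from cell import bot gives the robot as it stands.
- The arm moves only by the tool drive_tool, never from a script. Its argument "moves" is text: rows parted by semicolons, each of 5 numbers parted by spaces: the shift along the tool's x, y, z in cm, then the turn about the tool's x in rad, then the opening, from 0 (shut) to 1 (fully open). In form: dx dy dz spin jaw; .... A call has 1 to 5 rows; each row is the pose to reach, as a shift and turn from the pose commanded when the call began, along the tool's axes at that moment; what a row does not reach only later rows make up. A row lasts 1/8 s, in which the tool goes at most 62.5 mm and 10.7 degrees, less where a joint would pass 70% of its speed; a pose out of reach is approached as far as the arm can. A call with a gripper value outside its range is refused whole. The fingers move at their own pace and stop on an object; the grip force is fixed at half the most. Time passes only in rows, so rows that repeat a pose let the fingers close. It gives the time, the measured TCP pose, the force and the opening at its end, in the units of the state.
- bot.get_state(): the state, without advancing time (a new reading comes with each control period).
- bot.snapshot(name): name is "scene" or "top"; returns the picture (400x640x3 uint8, red, green, blue); there is no depth.
- bot.camera_model(name): a dict with "fx", "fy", "cx", "cy" (pixels), "k1" (the pictures are not rectified: a ray, as slopes to the right and down, at radius r is drawn at 1 + k1 r^2 times it, then the intrinsics apply), "R" (3x3) and "t" (3): a world point X has camera coordinates R X + t. Camera axes: x right, y down, z forward; pixel columns grow to the right and rows downward; lengths in m; the calibration is good to about 2 mm. A picture is of the moment at which its call begins. camera_model takes no time and is no camera call.
- bot.close_job(): hands the job in, once; it reports no verdict.
The state is a dict: "time": time; "q": joint angles; "joint_vel": joint speeds; "effort": joint torques, N m; "ee_pos": TCP position; "eef_rot": TCP orientation; "wrist_force": force on the tool from outside, world axes, zero at the start; "moment": the same for the moment, N m; "width": finger opening in m.
Only numpy, scipy, OpenCV 4.12 (cv2) and the standard library are available. Lean on these libraries where they do the work, as an engineer would, in place of code of your own. Each camera call takes 0.05 s, during which the arm holds its last target.

TASK

Put the aluminium parts tray away in the tray rack, handle end towards the open front, on the lowest pair of rails that clears the thing standing inside the rack. Slide it in over the red lips of the rails, feel for the sprung bumper at the back (the rails and bumper sit up to 18 mm further in or out each time) and ease the tray into it, pressing with no more than 20 N and jamming nothing, until its front edge drops behind the lips. Leave it flat on those rails, held between bumper and lips, let go, and do not shift the things in and beside the rack.

Things in the scene. Friction and masses are not known exactly. Their poses are not given: they have to be found in the camera images.
- rack: Plywood tray rack fixed to the bench, open at top and front. Origin on the bench; +x is the way a tray slides in. Walls 150 mm high, x = -95 to +112 mm; splayed metal lead-ins in front, to x = -122, y = +-102 mm. Inside is a metal rail insert (side plates with inner faces at y = +-89 mm, three pairs of ledge rails 12 mm wide, 5 mm thick, 154 mm clear between a pair, and a sprung bumper).
- rail_low (a point): Mid-point above the rack's origin (axes as the rack), level with the tops of the lowest rails, 42 mm above the bench. All rails have a red lip at the front, 5 mm high above the rail top, x = -70.5 to -65.5 mm from here, but the whole insert (rails, lips, bumper) is set, firmly, up to 18 mm further in or out each time; this point does not show it. Find it by feel.
- rail_mid (a point): The same point for the middle pair of rails: top faces 78 mm above the bench.
- rail_high (a point): The same for the highest pair: top faces 114 mm up. The insert's black slippery bumper, behind all levels (70 mm wide, z = 38 to 138 mm), has its free face at x = +63 mm (+-18). It yields along +x by a spring, 4.5 N per mm from zero; over 20 N is too much. Push a tray 2 mm into it (9 N, up to 4 mm) and it can drop behind the lips, held there with 7 N. Set it fully down before letting go.
- tray: Loose aluminium tray, 130 (x) x 170 (y) x 14 mm, 0.25 kg (varies by a quarter), 4 mm thick floor, low rims and a divider; its sides have 4 mm play to each side plate. Origin at the centre of its underside; +x points away from its handle, z up. The end edges are at x = +-65 mm.
- tray_center (a point): Centre of the tray, 7 mm above its underside; same axes as the tray.
- tray_grip (a point): Centre of the tray's black upright handle plate, 10 mm thick (x), 70 mm wide (y), from 30 to 58 mm above the tray's underside, on two small posts; 48 mm from the tray's centre towards -x and 44 mm above its underside. Same axes as the tray.
- parts_tin_center (a point): Centre of a small blue flat tin, 69 x 94 mm, 26 mm high, standing on the bench inside the rack or beside it.
- cut_block_center (a point): Centre of a pale wooden block with rounded ends and a slot, 72 x 126 mm, 56 mm high, standing on the bench inside the rack or beside it.
- mug_center (a point): Centre of a white spotted mug with its handle, 78 x 114 mm, 93 mm high, standing on the bench inside the rack or beside it.

How it is judged:
By the outcome, as a careful person would: the job done as asked, in the order asked, and still so for the second after the job is handed in, with the robot touching nothing.
It also fails if it takes over 62 s, if anything falls off the work surface, if the arm or the gripper's body presses on something with over 40 N, if the wrist force passes 120 N, or if a joint passes its speed limit or range.

## Working session

There is one attempt and no reset: what is moved stays moved. The work goes in short steps, Python scripts to look and compute and a tool call to move; the robot and the scene stay as the last step left them, time stands still between calls to the robot, and variables do not carry over. Pictures are saved under pics/ and viewed, and the job is handed in when it is done.

Besides the shell and the picture viewer there is one more tool, called as name(argument=value, ...) on one line, values as JSON. drive_tool: Moves the arm, as the interface text tells. Its arguments: {"type":"object","properties":{"moves":{"type":"string"}},"required":["moves"]}

```bash
ls; mkdir -p pics; python3 - <<'E'
from cell import bot
import cv2
for n in ("scene","top"):
    im=bot.snapshot(n); cv2.imwrite(f"pics/{n}0.png",im[:,:,::-1]); print(n,bot.camera_model(n))
print(bot.get_state(),bot.grip_point_offset)
E
```

```text
pics
scene {'fx': 509.35038250716985, 'fy': 509.35038250716985, 'cx': 313.7644216117365, 'cy': 201.34614489338978, 'k1': -0.12899114973780207, 'R': array([[ 0.9501126 ,  0.31172348, -0.01070173],
       [ 0.23770682, -0.74587623, -0.62222514],
       [-0.20194435,  0.58864006, -0.7827652 ]]), 't': array([-0.58442636, -0.02186128,  1.66246626])}
top {'fx': 462.4082216533926, 'fy': 462.4082216533926, 'cx': 316.89790165434806, 'cy': 195.68190221421338, 'k1': 0.04307339437701297, 'R': array([[ 0.02095894, -0.99968929, -0.0134922 ],
       [-0.99021318, -0.01889401, -0.13827822],
       [ 0.13798033,  0.01625832, -0.99030152]]), 't': array([0.05663331, 0.62562127, 1.15117261])}
{'time': 0.1, 'q': array([-1.28400132e+00,  4.23749921e-01,  1.63062481e+00,  1.21592224e-05,
        1.08860982e+00, -1.89793730e-02]), 'joint_vel': array([-0.00027052, -0.00289177, -0.00134764, -0.00090921, -0.00120981,
        0.00017219]), 'effort': array([-7.67664897e-04, -5.58428192e+01, -2.82445157e+01, -9.54835400e-05,
        2.90874719e-03, -7.59895720e-07]), 'ee_pos': array([ 0.18804243, -0.59551371,  0.23062807]), 'eef_rot': array([ 2.05708273,  0.31843449, -2.05744733]), 'wrist_force': array([0.25417732, 1.59872063, 0.43142768]), 'moment': array([-0.02775656,  0.00525041,  0.02564381]), 'width': 0.08523750517925967} -0.0187
```

View pics/scene0.png

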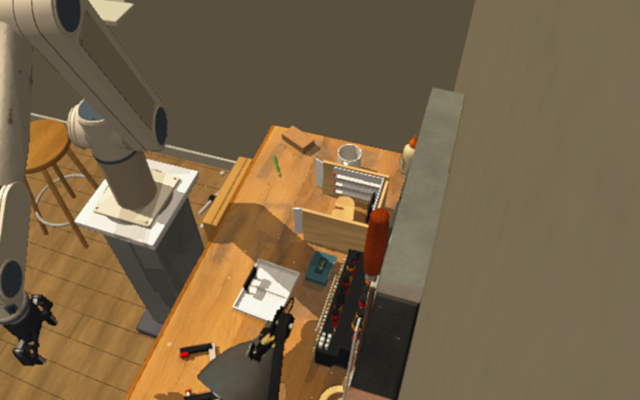

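View pics/top0.png

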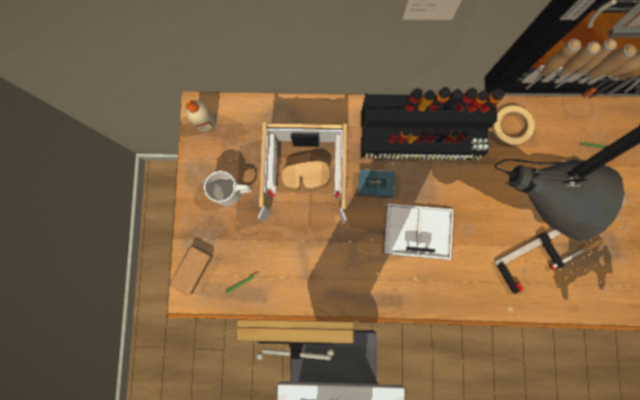

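The block stands in the rack; the mug and tin are beside it. The rack opens towards the robot (bottom of the top image) and the tray handle is at (420,248). Zooming in to measure.

```bash
python3 - <<'E'
import cv2
t=cv2.imread("pics/top0.png"); s=cv2.imread("pics/scene0.png")
cv2.imwrite("pics/ta.png",cv2.resize(t[110:230,250:360],None,fx=5,fy=5,interpolation=cv2.INTER_CUBIC))
cv2.imwrite("pics/tb.png",cv2.resize(t[195:265,375:465],None,fx=8,fy=8,interpolation=cv2.INTER_CUBIC))
cv2.imwrite("pics/sa.png",cv2.resize(s[140:260,280:410],None,fx=5,fy=5,interpolation=cv2.INTER_CUBIC))
cv2.imwrite("pics/sb.png",cv2.resize(s[250:330,225:310],None,fx=7,fy=7,interpolation=cv2.INTER_CUBIC))
E
```

```text
(no output)
```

View pics/ta.png

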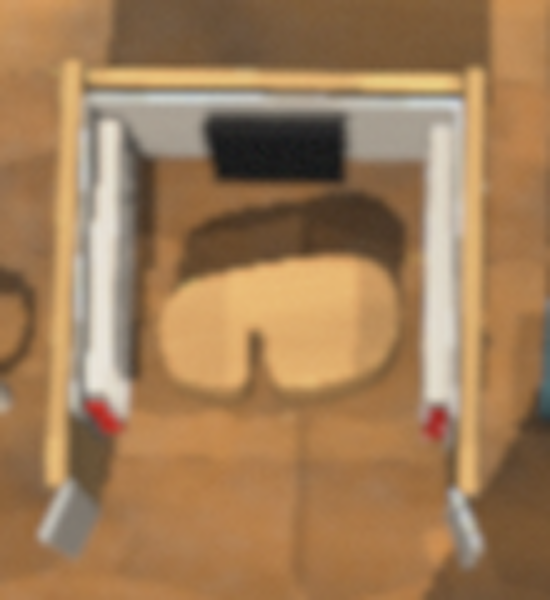

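View pics/tb.png

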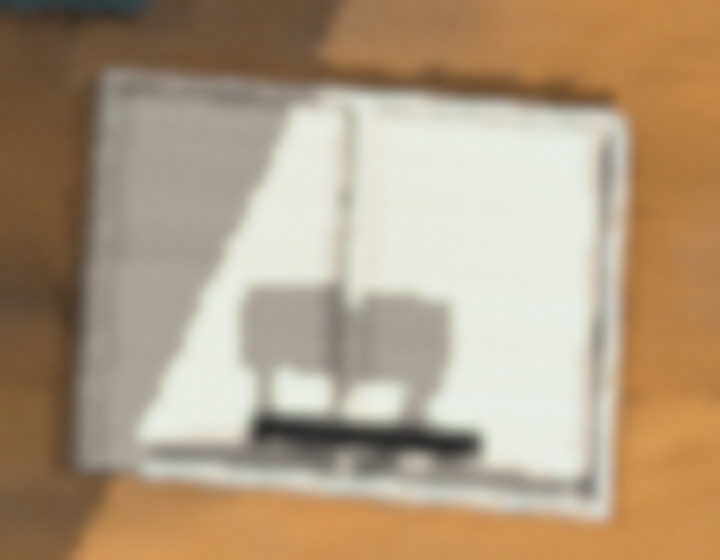

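View pics/sa.png

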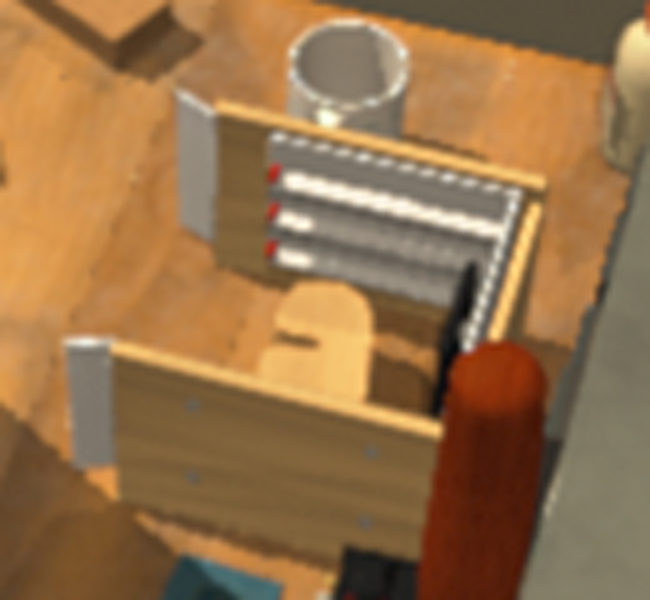

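View pics/sb.png

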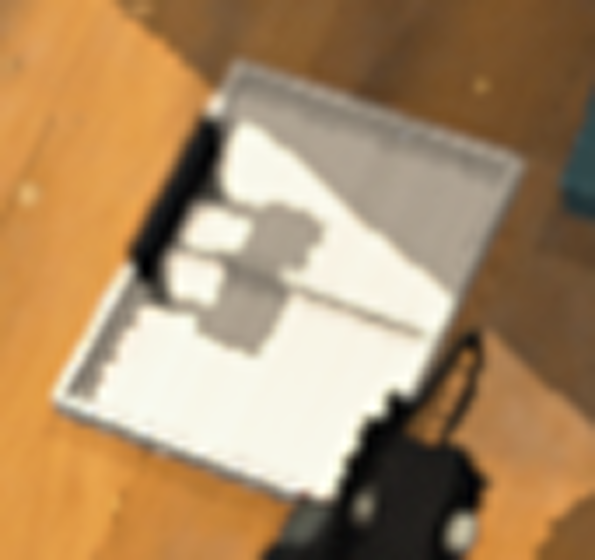

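```bash
cat > h.py <<'E'
import numpy as np, cv2
from cell import bot
def ray(n,uv):
    c=bot.camera_model(n); K=np.array([[c['fx'],0,c['cx']],[0,c['fy'],c['cy']],[0,0,1]])
    p=cv2.undistortPoints(np.array([[uv]],float),K,np.array([c['k1'],0,0,0.]))[0,0]
    R=np.array(c['R']);o=-R.T@c['t'];d=R.T@np.array([p[0],p[1],1]);return o,d/np.linalg.norm(d)
def plane(n,uv,z):
    o,d=ray(n,uv);return o+d*(z-o[2])/d[2]
def two(a,b):
    (o1,d1),(o2,d2)=ray('top',a),ray('scene',b)
    s=np.linalg.lstsq(np.c_[d1,-d2],o2-o1,rcond=None)[0]
    p,q=o1+s[0]*d1,o2+s[1]*d2;return (p+q)/2,np.linalg.norm(p-q)
def proj(n,X):
    c=bot.camera_model(n);p=np.array(c['R'])@X+c['t'];s=p[:2]/p[2];s=s*(1+c['k1']*(s@s));return np.array([c['fx']*s[0]+c['cx'],c['fy']*s[1]+c['cy']])
def ta(x,y):return (250+(x+.5)/5-.5,110+(y+.5)/5-.5)
def tb(x,y):return (375+(x+.5)/8-.5,195+(y+.5)/8-.5)
def sa(x,y):return (280+(x+.5)/5-.5,140+(y+.5)/5-.5)
def sb(x,y):return (225+(x+.5)/7-.5,250+(y+.5)/7-.5)
E
python3 - <<'E'
from h import *
np.set_printoptions(precision=4,suppress=True)
print("tray corners z14")
P=[plane('top',tb(*u),.014) for u in [(105,75),(627,115),(605,515),(75,468)]]
for p in P:print(p)
print('mean',np.mean(P,0), 'dims',np.linalg.norm(P[0]-P[1]),np.linalg.norm(P[1]-P[2]))
print('yaws',[np.degrees(np.arctan2(d[1],d[0])) for d in [P[0]-P[3],P[1]-P[2]]],[np.degrees(np.arctan2(-d[0],d[1])) for d in [P[0]-P[1],P[3]-P[2]]])
S=[plane('scene',sb(*u),.014) for u in [(235,62),(525,165),(55,395)]]
for p in S:print('scene',p)
print("FL",two(tb(105,75),sb(525,165)),"BL",two(tb(75,468),sb(235,62)),"BR",two(tb(605,515),sb(55,395)))
print("handle L top", two(tb(252,418),sb(212,120)),"R",two(tb(482,440),sb(142,255)))
for u in [(252,418),(252,440),(482,432),(482,455),(367,435)]: print('h58',plane('top',tb(*u),.058))
print("rack")
for nm,a,b in [("Lfront",(57,485),(218,103)),("Rfront",(470,492),(112,345)),("Lback",(72,65),(545,183))]:
    print(nm,plane('top',ta(*a),.15),plane('scene',sa(*b),.15),two(ta(*a),sa(*b)))
for nm,u in [("Lout b",(62,62)),("Lout f",(45,487)),("Rout b",(485,68)),("Rout f",(480,492)),("Lf in",(68,487)),("Rf in",(458,492)),("back in L",(90,82)),("back in R",(462,90)),("back out R",(475,66)),('back out L',(75,62))]:print(nm,plane('top',ta(*u),.15))
print("lip L", two(ta(100,412),sa(273,175)),plane('top',ta(100,412),.119),plane('top',ta(435,420),.119))
print("bumper top edge front",[plane('top',ta(*u),.138) for u in [(208,115),(345,118)]])
print("bumper bottom front",[plane('top',ta(*u),.038) for u in [(220,180),(345,181)]])
print("block",plane('top',ta(280,330),.056))
print("lamp",two((520,178),(283,315)),two((575,172),(250,352)))
E
```

```text
tray corners z14
[ 0.6101 -0.1173  0.014 ]
[ 0.6003 -0.2873  0.014 ]
[ 0.4704 -0.2775  0.014 ]
[ 0.4815 -0.1075  0.014 ]
mean [ 0.5406 -0.1974  0.014 ] dims 0.17028551657690563 0.130243158228107
yaws [np.float64(-4.370188874454332), np.float64(-4.311968256470678)] [np.float64(-3.314740359324882), np.float64(-3.736174057201038)]
scene [ 0.4805 -0.1122  0.014 ]
scene [ 0.6124 -0.1218  0.014 ]
scene [ 0.4704 -0.2782  0.014 ]
FL (array([ 0.6109, -0.1182,  0.0075]), np.float64(1.2495147643599139e-05)) BL (array([ 0.4802, -0.1088,  0.0091]), np.float64(0.0030579907856505216)) BR (array([ 0.4703, -0.2778,  0.0132]), np.float64(0.00033104077561811406))
handle L top (array([ 0.4957, -0.1594,  0.0498]), np.float64(0.004555672168415105)) R (array([ 0.4924, -0.2289,  0.0551]), np.float64(6.171361239226847e-05))
h58 [ 0.4975 -0.1569  0.058 ]
h58 [ 0.4906 -0.1569  0.058 ]
h58 [ 0.4947 -0.2282  0.058 ]
h58 [ 0.4876 -0.2281  0.058 ]
h58 [ 0.493  -0.1926  0.058 ]
rack
Lfront [0.5812 0.1981 0.15  ] [0.5818 0.1984 0.15  ] (array([0.5815, 0.1982, 0.1499]), np.float64(0.0007240693947966456))
Rfront [0.58
[... 320 characters left out ...]
  ]
Rout f [ 0.5817 -0.0004  0.15  ]
Lf in [0.5804 0.1929 0.15  ]
Rf in [0.5815 0.0099 0.15  ]
back in L [0.7763 0.1894 0.15  ]
back in R [0.7755 0.0107 0.15  ]
back out R [0.7875 0.0046 0.15  ]
back out L [0.7861 0.197  0.15  ]
lip L (array([0.6217, 0.1835, 0.1136]), np.float64(0.0004373688488540995)) [0.6207 0.1828 0.119 ] [0.6199 0.0203 0.119 ]
bumper top edge front [array([0.7644, 0.1331, 0.138 ]), array([0.7641, 0.0667, 0.138 ])]
bumper bottom front [array([0.7573, 0.1335, 0.038 ]), array([0.758 , 0.0675, 0.038 ])]
block [0.6743 0.0991 0.056 ]
lamp (array([ 0.6532, -0.3628,  0.2394]), np.float64(0.021514939892018456)) (array([ 0.6432, -0.4693,  0.2727]), np.float64(0.01967771984938392))
```

```bash
cat >> h.py <<'E'
from scipy.spatial.transform import Rotation as Ro
np.set_printoptions(precision=4,suppress=True)
def go(x,y,z,yaw):
    """yaw deg of jaw axis (y_tool) in world, mod 180; shift in cm in tool axes, measured pose"""
    s=bot.get_state();R=Ro.from_rotvec(s['eef_rot']).as_matrix()
    d=R.T@(np.array([x,y,z])-s['ee_pos'])*100
    cur=np.degrees(np.arctan2(R[1,1],R[0,1])); e=(yaw-cur+90)%180-90
    # turning about tool x (down) by +a changes world yaw by -a
    print('t',round(s['time'],2),'pos',s['ee_pos'],'F',s['wrist_force'],'w',round(s['width'],4),'q6',s['q'][5],'yawjaw',cur,'tilt',R[:,0])
    print('shift cm',d,'spin',np.radians(e)*np.sign(R[2,0]))
E
python3 -c "
from h import *
go(.4925,-.193,.12,-4)
print(Ro.from_rotvec(bot.get_state()['eef_rot']).as_matrix())"
```

```text
t 0.1 pos [ 0.188  -0.5955  0.2306] F [0.2542 1.5987 0.4314] w 0.0852 q6 -0.018979372957759023 yawjaw -72.48074044812297 tilt [-0.0004  0.0013 -1.    ]
shift cm [ 11.105  -29.2039 -41.1499] spin -1.1952143950234027
[[-0.0004  0.301  -0.9536]
 [ 0.0013 -0.9536 -0.301 ]
 [-1.     -0.0014 -0.    ]]
```

drive_tool(moves="2 -29.2 -41.1 -1.195 1; 2 -29.2 -41.1 -1.195 1; 2 -29.2 -41.1 -1.195 1; 2 -29.2 -41.1 -1.195 1; 2 -29.2 -41.1 -1.195 1")

```text
time: 0.72
ee_pos: [0.3773, -0.3451, 0.2188]
eef_rot: [1.442, 1.04, -1.442]
wrist_force: [0.1, -1.1, -0.6]
width: 0.0854
```

```bash
python3 -c "
from h import *
go(.4925,-.193,.12,-4)"
```

```text
t 0.72 pos [ 0.3773 -0.3451  0.2188] F [ 0.1    -1.0781 -0.6387] w 0.0854 q6 -0.4425987405094589 yawjaw -18.430069794390395 tilt [-0.      0.0001 -1.    ]
shift cm [  9.8763   6.1225 -18.0762] spin -0.2518522292046935
```

drive_tool(moves="3 6 -18 -0.25 1; 6 6 -18 -0.25 1; 9.5 6 -18 -0.25 1; 9.5 6 -18 -0.25 1; 9.5 6 -18 -0.25 1")

```text
time: 1.35
ee_pos: [0.4906, -0.194, 0.1221]
eef_rot: [1.263, 1.177, -1.266]
wrist_force: [-0.7, -1.0, 0.7]
width: 0.0854
```

```bash
python3 -c "
from h import *
import cv2
go(.4927,-.1933,.0253,-4)
for n in ('top','scene'): cv2.imwrite(f'pics/{n}1.png',bot.snapshot(n)[:,:,::-1])
t=cv2.imread('pics/top1.png');s=cv2.imread('pics/scene1.png')
cv2.imwrite('pics/c1.png',np.hstack([cv2.resize(t[170:290,350:490],None,fx=2.8,fy=2.8),cv2.resize(s[230:350,200:340],None,fx=2.8,fy=2.8)]))"
```

```text
t 1.35 pos [ 0.4906 -0.194   0.1221] F [-0.7251 -1.032   0.7359] w 0.0854 q6 -0.32445107165654596 yawjaw -4.277888928022091 tilt [-0.0036  0.0016 -1.    ]
shift cm [ 9.6806  0.2379 -0.0688] spin -0.0048500767488230696
```

View pics/c1.png

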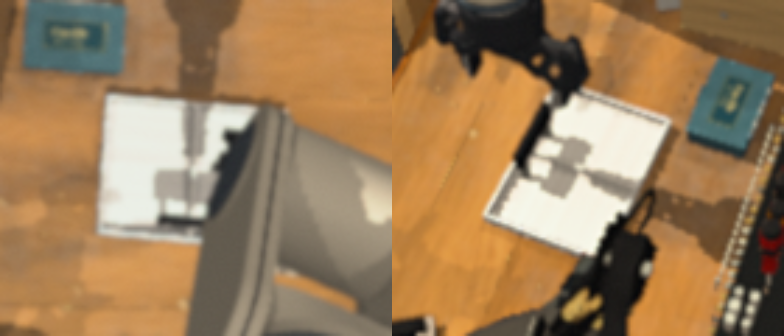

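The picture shows the gripper above the handle (left at about (195,215), right at (530,130)), with the fingers clear on both sides. Descending.

drive_tool(moves="4 0.1 0 0 1; 7 0.1 0 0 1; 9.4 0.1 0 0 1; 9.6 0.1 0 0 1; 9.6 0.1 0 0 1")

```text
time: 2.08
ee_pos: [0.4926, -0.1968, 0.0291]
eef_rot: [1.267, 1.169, -1.266]
wrist_force: [0.2, -0.3, 0.7]
width: 0.0853
```

```bash
python3 -c "
from h import *
go(.4927,-.1933,.0253,-4)"
```

```text
t 2.08 pos [ 0.4926 -0.1968  0.0291] F [ 0.1912 -0.3462  0.6921] w 0.0853 q6 -0.32387081339384316 yawjaw -4.503914302942224 tilt [ 0.0014 -0.0007 -1.    ]
shift cm [ 0.3782 -0.0207 -0.3531] spin -0.008794963734233899
```

drive_tool(moves="0.2 0 -0.3 0 1; 0.2 0 -0.3 0 0.5; 0.2 0 -0.3 0 0; 0.2 0 -0.3 0 0; 0.2 0 -0.3 0 0")

```text
time: 2.7
ee_pos: [0.4925, -0.1928, 0.026]
eef_rot: [1.266, 1.171, -1.266]
wrist_force: [5.1, -0.7, 4.3]
width: 0.0119
```

drive_tool(moves="0 0 0 0 0; 0 0 0 0 0; 0 0 0 0 0")

```text
time: 3.08
ee_pos: [0.4927, -0.1929, 0.0261]
eef_rot: [1.266, 1.171, -1.266]
wrist_force: [1.2, -0.2, 1.4]
width: 0.0095
```

```bash
python3 -c "
from h import *
go(.4927,-.1933,.15,0)"
```

```text
t 3.08 pos [ 0.4927 -0.1929  0.0261] F [ 1.1945 -0.1537  1.4282] w 0.0095 q6 -0.3182889679916704 yawjaw -4.443172264400037 tilt [ 0.0005 -0.0001 -1.    ]
shift cm [-12.3948   0.0115   0.0391] spin -0.07754798524707261
```

drive_tool(moves="-1 0 0 0 0; -3 0 0 0 0; -6 -2 0 0 0; -9 -5 0 0 0; -9 -8 0 0 0")

```text
time: 3.7
ee_pos: [0.4127, -0.187, 0.118]
eef_rot: [1.266, 1.168, -1.264]
wrist_force: [0.2, 0.0, -3.9]
width: 0.0094
```

```bash
python3 -c "
from h import *
go(.41,.101,.1146,0)
for n in ('top','scene'): cv2.imwrite(f'pics/{n}2.png',bot.snapshot(n)[:,:,::-1])
s=cv2.imread('pics/scene2.png')
cv2.imwrite('pics/c2.png',cv2.resize(s[150:350,170:410],None,fx=3,fy=3))"
```

```text
t 3.7 pos [ 0.4127 -0.187   0.118 ] F [ 0.1702  0.0334 -3.8517] w 0.0094 q6 -0.3742506368388774 yawjaw -4.427048061459802 tilt [ 0.0031 -0.0016 -1.    ]
shift cm [  0.294   -2.4973 -28.6943] spin -0.07726656481650579
```

View pics/c2.png

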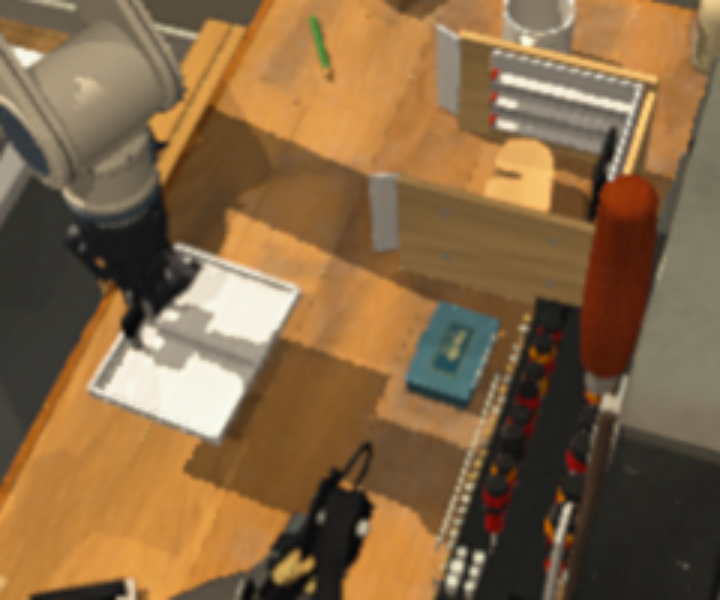

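Tray is lifted, level, with the corners clear of the tin; rack front open ahead. Moving across to the rack.

drive_tool(moves="0 -1.5 -5 -0.02 0; 0 -2.5 -11 -0.05 0; 0 -2.5 -17 -0.077 0; 0 -2.5 -23 -0.077 0; 0 -2.5 -28.2 -0.077 0")

```text
time: 4.42
ee_pos: [0.4097, 0.0987, 0.1161]
eef_rot: [1.209, 1.209, -1.209]
wrist_force: [0.7, -0.8, -2.6]
width: 0.0094
```

drive_tool(moves="0 0 0 0 0; 0 0 0 0 0")

```text
time: 4.68
ee_pos: [0.4093, 0.0965, 0.1158]
eef_rot: [1.208, 1.21, -1.209]
wrist_force: [-0.1, -0.4, -3.1]
width: 0.0094
```

```bash
python3 -c "
from h import *
go(.41,.101,.1146,0)
for n in ('top','scene'): cv2.imwrite(f'pics/{n}3.png',bot.snapshot(n)[:,:,::-1])
s=cv2.imread('pics/scene3.png');t=cv2.imread('pics/top3.png')
cv2.imwrite('pics/c3.png',cv2.resize(s[130:270,230:410],None,fx=4,fy=4))
cv2.imwrite('pics/c3t.png',cv2.resize(t[110:280,220:380],None,fx=4,fy=4))"
```

```text
t 4.67 pos [0.4093 0.0965 0.1158] F [-0.1143 -0.3669 -3.147 ] w 0.0094 q6 0.20288170076609446 yawjaw 0.04220065507598028 tilt [-0.0008 -0.0003 -1.    ]
shift cm [ 0.124   0.0752 -0.4484] spin 0.0007365403775741911
```

View pics/c3.png

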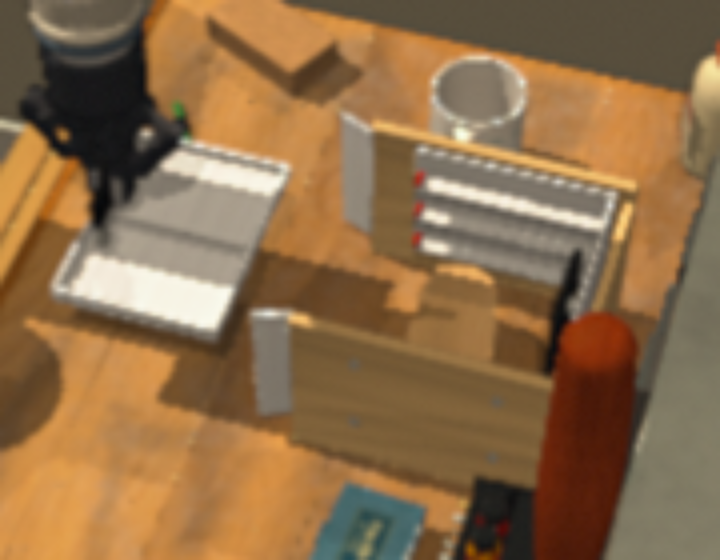

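View pics/c3t.png

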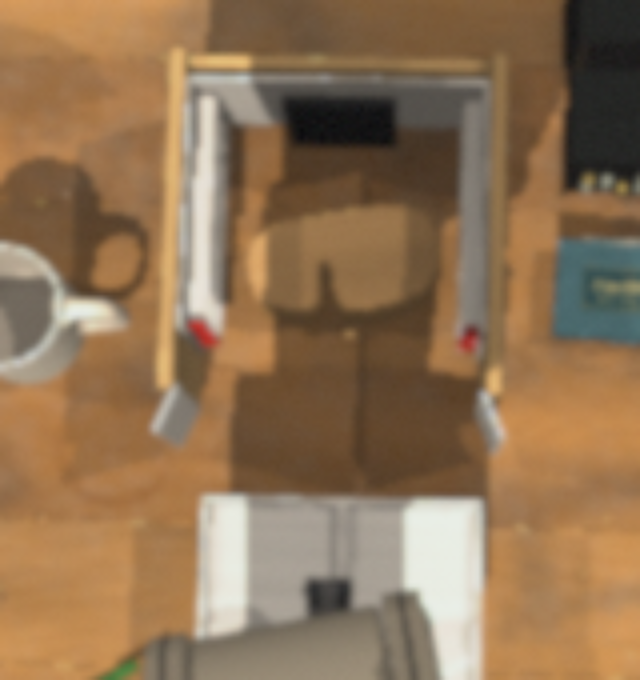

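```bash
python3 - <<'E'
from h import *
A=lambda x,y:(220+(x+.5)/4-.5,110+(y+.5)/4-.5)
B=lambda x,y:(230+(x+.5)/4-.5,130+(y+.5)/4-.5)
l,r=A(200,495),A(485,498)
pl,pr=plane('top',l,.1037),plane('top',r,.1037)
print(pl,pr,(pl+pr)/2,'yaw',np.degrees(np.arctan2(-(pl-pr)[0],(pl-pr)[1])))
print(two(l,B(290,163)),two(r,B(222,330)))
for x,y,z in [(.523,.1815,.1037),(.523,.0115,.1037),(.523,.0115,.0897),(.395,.1815,.1037)]:
    print((proj('top',np.array([x,y,z]))-[219.5,109.5])*4-.5,(proj('scene',np.array([x,y,z]))-[229.5,129.5])*4-.5)
# mid-level lips / rail positions on left, scene view ray with y = 0.101+0.083
for nm,(x,y) in dict(hi=(419,180),mid=(418,210),lo=(417,241)).items():
    o,d=ray('scene',B(x,y)); k=(0.183-o[1])/d[1]; print(nm,o+k*d)
E
```

```text
[0.5215 0.181  0.1037] [0.5231 0.0081 0.1037] [0.5223 0.0945 0.1037] yaw 0.5456190478144146
(array([0.5203, 0.1805, 0.1025]), np.float64(0.0026834200351531887)) (array([0.5243, 0.0087, 0.104 ]), np.float64(0.0027667530831129044))
[199.2348 492.4439] [295.3181 161.5014]
[479.3945 498.0632] [219.735  327.2123]
[478.5994 499.341 ] [220.7996 338.7938]
[191.4337 707.4587] [142.2912 125.2296]
hi [0.6226 0.183  0.1145]
mid [0.6226 0.183  0.0793]
lo [0.6225 0.183  0.0417]
```

drive_tool(moves="0.1 0 -0.65 0 0; 0.1 1 -0.65 0 0; 0.1 3 -0.65 0 0; 0.1 5 -0.65 0 0; 0.1 5 -0.65 0 0")

```text
time: 5.4
ee_pos: [0.4616, 0.1027, 0.1151]
eef_rot: [1.211, 1.207, -1.209]
wrist_force: [0.1, 0.2, -3.6]
width: 0.0091
```

```bash
python3 -c "
from h import *
go(.56,.103,.1148,0)
for n in ('top','scene'): cv2.imwrite(f'pics/{n}4.png',bot.snapshot(n)[:,:,::-1])
s=cv2.imread('pics/scene4.png');t=cv2.imread('pics/top4.png')
cv2.imwrite('pics/c4.png',cv2.resize(s[130:270,230:410],None,fx=4,fy=4))
cv2.imwrite('pics/c4t.png',cv2.resize(t[110:250,240:360],None,fx=4,fy=4))"
```

```text
t 5.4 pos [0.4616 0.1027 0.1151] F [ 0.0501  0.1907 -3.596 ] w 0.0091 q6 0.19539223949770862 yawjaw -0.09036588272313106 tilt [ 0.0019  0.0003 -1.    ]
shift cm [ 0.0467  9.8403 -0.046 ] spin -0.001577182184989747
```

View pics/c4.png

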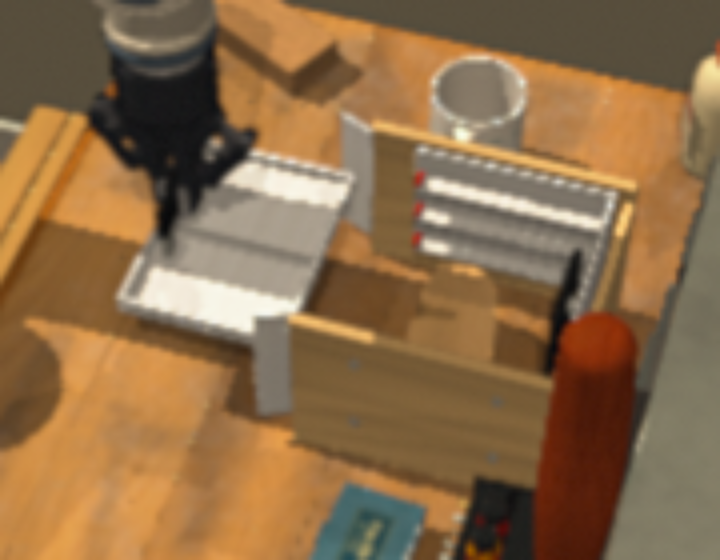

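View pics/c4t.png

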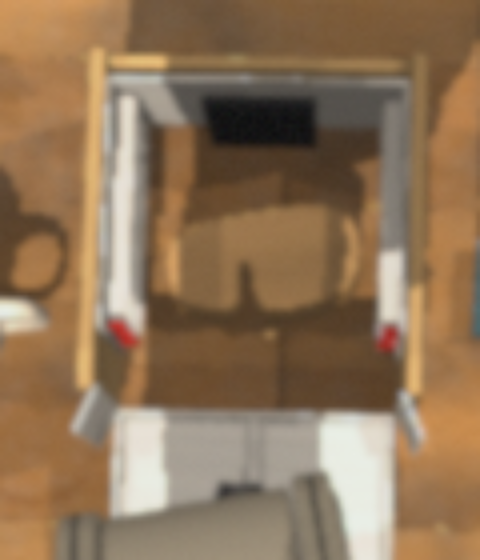

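```bash
python3 - <<'E'
from h import *
A=lambda x,y:(240+(x+.5)/4-.5,110+(y+.5)/4-.5)
t=cv2.imread('pics/top4.png')
for y in (425,440,455):
  row=cv2.resize(t[110:250,240:360],None,fx=4,fy=4)[y].astype(int)
  b=row[:,0]; 
  g=np.abs(np.diff(b)); i=[k for k in range(len(g)) if g[k]>12 and (90<k<135 or 380<k<410)]
  print(y,i)
for y in (412,440):
  l,r=plane('top',A(112,y),.104),plane('top',A(395,y),.104); print(l,r,(l+r)/2)
print([plane('top',A(*u),.15) for u in [(78,388),(427,392),(90,388),(413,392)]])
E
```

```text
425 []
440 []
455 [110, 111, 112]
[0.5719 0.1876 0.104 ] [0.5753 0.0149 0.104 ] [0.5736 0.1013 0.104 ]
[0.5548 0.187  0.104 ] [0.5582 0.0147 0.104 ] [0.5565 0.1008 0.104 ]
[array([0.5811, 0.2025, 0.15  ]), array([ 0.5827, -0.0022,  0.15  ]), array([0.5812, 0.1954, 0.15  ]), array([0.5825, 0.006 , 0.15  ])]
```

drive_tool(moves="0 2 0 0 0; 0 4 0 0 0; 0 6 0 0 0; 0 8 0 0 0; 0 9 0 0 0")

```text
time: 6.12
ee_pos: [0.5495, 0.1028, 0.1148]
eef_rot: [1.209, 1.209, -1.21]
wrist_force: [-0.6, -0.7, -2.0]
width: 0.0089
```

```bash
python3 -c "
from h import *
go(.62,.103,.1148,0)
print(bot.get_state()['moment'])
for n in ('top','scene'): cv2.imwrite(f'pics/{n}5.png',bot.snapshot(n)[:,:,::-1])
s=cv2.imread('pics/scene5.png');t=cv2.imread('pics/top5.png')
cv2.imwrite('pics/c5.png',cv2.resize(s[130:270,230:410],None,fx=4,fy=4))
cv2.imwrite('pics/c5t.png',cv2.resize(t[110:250,240:360],None,fx=4,fy=4))"
```

```text
t 6.12 pos [0.5495 0.1028 0.1148] F [-0.5708 -0.7294 -1.9772] w 0.0089 q6 0.16418700873933678 yawjaw -0.03654559440208747 tilt [-0.0005 -0.0001 -1.    ]
shift cm [-0.0063  7.0455 -0.0265] spin -0.0006378409494147945
[-0.0083  0.0511  0.0341]
```

View pics/c5.png

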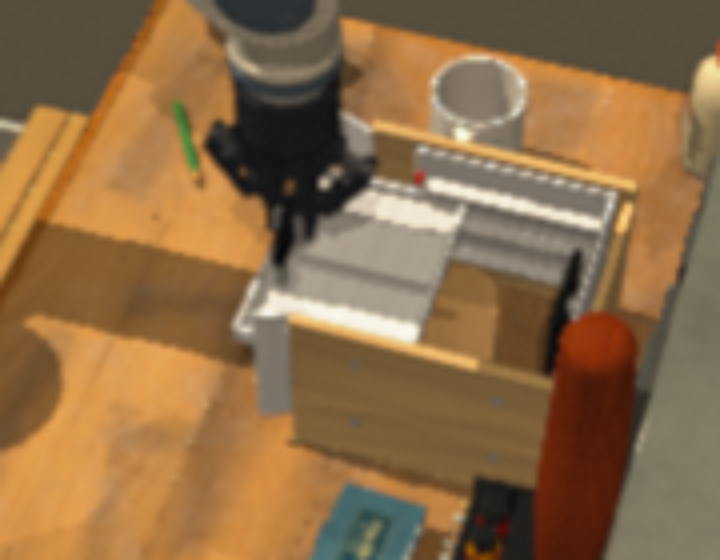

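View pics/c5t.png

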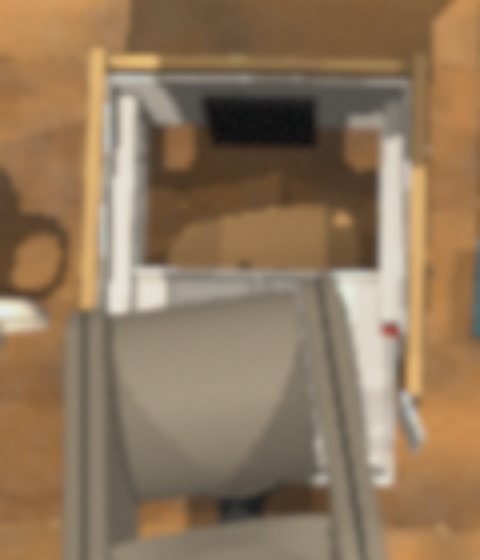

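The tray is on the middle level: beneath the high rail, over the mid lip (its front edge at row 268 in the top crop), no contact force. Going on more slowly.

drive_tool(moves="0 1.5 0 0 0; 0 3 0 0 0; 0 4.5 0 0 0; 0 5.5 0 0 0; 0 6 0 0 0")

```text
time: 6.85
ee_pos: [0.6102, 0.1028, 0.1148]
eef_rot: [1.21, 1.209, -1.21]
wrist_force: [0.4, -0.4, -2.1]
width: 0.009
```

drive_tool(moves="0 0.3 0 0 0; 0 0.6 0 0 0; 0 1 0 0 0; 0 1.2 0 0 0; 0 1.2 0 0 0")

```text
time: 7.48
ee_pos: [0.6217, 0.1028, 0.115]
eef_rot: [1.21, 1.209, -1.209]
wrist_force: [0.2, -0.2, -2.5]
width: 0.009
```

```bash
python3 -c "
from h import *
go(.64,.103,.1148,0)
for n in ('top','scene'): cv2.imwrite(f'pics/{n}6.png',bot.snapshot(n)[:,:,::-1])
s=cv2.imread('pics/scene6.png');t=cv2.imread('pics/top6.png')
cv2.imwrite('pics/c6.png',np.hstack([cv2.resize(s[140:240,290:400],None,fx=4,fy=4),cv2.resize(t[115:215,250:340],None,fx=4,fy=4)]))"
```

```text
t 7.47 pos [0.6217 0.1028 0.115 ] F [ 0.1826 -0.2065 -2.5011] w 0.009 q6 0.14553250130389056 yawjaw -0.02865534078622985 tilt [ 0.0001  0.     -1.    ]
shift cm [ 0.0183  1.8324 -0.0161] spin -0.000500130045000734
```

View pics/c6.png

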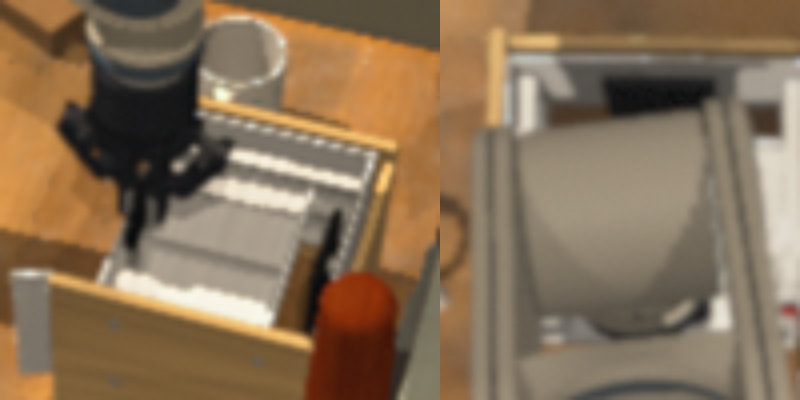

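The tray is nearly in, with a small gap to the bumper and no contact. Now feeling for the bumper.

drive_tool(moves="0 0.3 0 0 0; 0 0.6 0 0 0; 0 0.9 0 0 0; 0 1.2 0 0 0; 0 1.2 0 0 0")

```text
time: 8.2
ee_pos: [0.6338, 0.1028, 0.1149]
eef_rot: [1.21, 1.209, -1.209]
wrist_force: [0.1, -0.1, -3.4]
width: 0.0092
```

drive_tool(moves="0 0.1 0 0 0; 0 0.2 0 0 0; 0 0.2 0 0 0")

```text
time: 8.57
ee_pos: [0.6356, 0.1028, 0.115]
eef_rot: [1.21, 1.209, -1.209]
wrist_force: [-0.6, -0.2, -2.9]
width: 0.0091
```

drive_tool(moves="0 0.1 0 0 0; 0 0.2 0 0 0; 0 0.2 0 0 0")

```text
time: 8.95
ee_pos: [0.6377, 0.1028, 0.1149]
eef_rot: [1.21, 1.209, -1.21]
wrist_force: [-0.2, 0.6, -3.2]
width: 0.0092
```

drive_tool(moves="0 0.1 0 0 0; 0 0.2 0 0 0; 0 0.2 0 0 0")

```text
time: 9.32
ee_pos: [0.6397, 0.1028, 0.1149]
eef_rot: [1.21, 1.209, -1.21]
wrist_force: [0.1, 0.2, -2.9]
width: 0.0094
```

drive_tool(moves="0 0.1 0 0 0; 0 0.1 0 0 0")

```text
time: 9.57
ee_pos: [0.6406, 0.1028, 0.1149]
eef_rot: [1.21, 1.209, -1.21]
wrist_force: [-0.5, -0.2, -2.8]
width: 0.0093
```

drive_tool(moves="0 0.1 0 0 0; 0 0.1 0 0 0")

```text
time: 9.82
ee_pos: [0.6417, 0.1028, 0.1149]
eef_rot: [1.21, 1.209, -1.21]
wrist_force: [-1.1, 0.2, -2.9]
width: 0.0092
```

drive_tool(moves="0 0.1 0 0 0; 0 0.1 0 0 0; 0 0.1 0 0 0")

```text
time: 10.2
ee_pos: [0.6426, 0.1028, 0.1149]
eef_rot: [1.21, 1.209, -1.21]
wrist_force: [0.3, 0.1, -2.3]
width: 0.0095
```

drive_tool(moves="0 0.1 0 0 0; 0 0.1 0 0 0; 0 0.1 0 0 0")

```text
time: 10.58
ee_pos: [0.6432, 0.1028, 0.1148]
eef_rot: [1.209, 1.21, -1.21]
wrist_force: [-2.0, 0.5, -1.4]
width: 0.0089
```

drive_tool(moves="0 0.1 0 0 0; 0 0.1 0 0 0; 0 0.1 0 0 0")

```text
time: 10.95
ee_pos: [0.6439, 0.1028, 0.1147]
eef_rot: [1.209, 1.21, -1.211]
wrist_force: [-4.9, 1.2, -1.1]
width: 0.009
```

drive_tool(moves="0 0.1 0 0 0; 0 0.1 0 0 0; 0 0.1 0 0 0")

```text
time: 11.32
ee_pos: [0.6444, 0.1028, 0.1146]
eef_rot: [1.208, 1.211, -1.212]
wrist_force: [-6.8, 0.0, -0.9]
width: 0.0092
```

drive_tool(moves="0 0.1 0 0 0; 0 0.1 0 0 0; 0 0.1 0 0 0")

```text
time: 11.7
ee_pos: [0.6447, 0.1028, 0.1144]
eef_rot: [1.208, 1.212, -1.213]
wrist_force: [-9.0, -0.4, 0.7]
width: 0.0088
```

```bash
python3 -c "
from h import *
go(.6455,.103,.1045,0)
print(bot.get_state()['moment'])
for n in ('top','scene'): cv2.imwrite(f'pics/{n}7.png',bot.snapshot(n)[:,:,::-1])
s=cv2.imread('pics/scene7.png');t=cv2.imread('pics/top7.png')
cv2.imwrite('pics/c7.png',np.hstack([cv2.resize(s[140:240,290:400],None,fx=4,fy=4),cv2.resize(t[115:215,250:340],None,fx=4,fy=4)]))"
```

```text
t 11.7 pos [0.6447 0.1028 0.1144] F [-9.0247 -0.4469  0.7384] w 0.0088 q6 0.14012717773477687 yawjaw -0.037560035196568066 tilt [-0.0039 -0.0002 -1.    ]
shift cm [ 0.9925  0.0793 -0.0226] spin -0.0006555462813449805
[ 0.0746  1.4015 -0.0902]
```

View pics/c7.png

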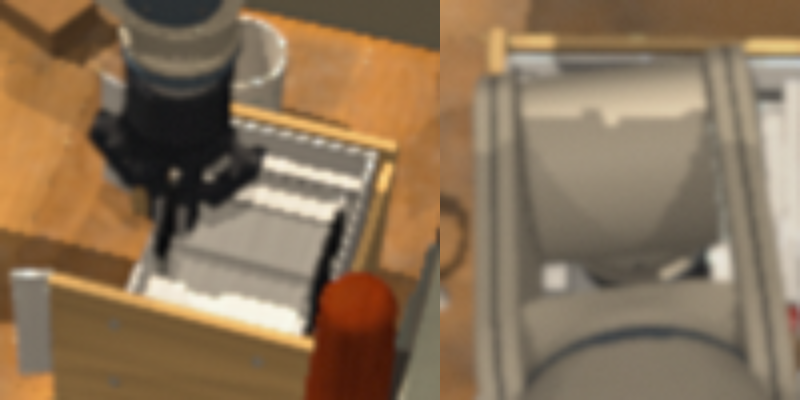

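drive_tool(moves="0 0.1 0 0 0; 0.1 0.1 0 0 0; 0.2 0.1 0 0 0; 0.2 0.1 0 0 0")

```text
time: 12.3
ee_pos: [0.6452, 0.1027, 0.1122]
eef_rot: [1.207, 1.212, -1.214]
wrist_force: [-9.9, -0.3, 0.4]
width: 0.0094
```

drive_tool(moves="0.1 0 0 0 0; 0.2 0 0 0 0; 0.2 0 0 0 0")

```text
time: 12.68
ee_pos: [0.6452, 0.1027, 0.1102]
eef_rot: [1.207, 1.212, -1.214]
wrist_force: [-10.7, 0.6, 0.6]
width: 0.009
```

drive_tool(moves="0 0.05 0 0 0; 0.1 0.05 0 0 0; 0.2 0.05 0 0 0; 0.2 0.05 0 0 0")

```text
time: 13.18
ee_pos: [0.6454, 0.1026, 0.1082]
eef_rot: [1.206, 1.213, -1.214]
wrist_force: [-12.0, -0.7, 2.8]
width: 0.0093
```

drive_tool(moves="0.1 0 0 0 0; 0.2 0 0 0 0; 0.2 0 0 0 0")

```text
time: 13.55
ee_pos: [0.6454, 0.1026, 0.1062]
eef_rot: [1.207, 1.213, -1.214]
wrist_force: [-11.4, 0.7, 2.4]
width: 0.0092
```

drive_tool(moves="0.1 0 0 0 0; 0.2 0 0 0 0; 0.2 0 0 0 0")

```text
time: 13.92
ee_pos: [0.6454, 0.1026, 0.1044]
eef_rot: [1.207, 1.213, -1.214]
wrist_force: [-11.4, -0.1, 2.9]
width: 0.0093
```

```bash
python3 -c "
from h import *
go(.6455,.103,.1041,0)
print(bot.get_state()['moment'])
for n in ('top','scene'): cv2.imwrite(f'pics/{n}8.png',bot.snapshot(n)[:,:,::-1])
s=cv2.imread('pics/scene8.png');t=cv2.imread('pics/top8.png')
cv2.imwrite('pics/c8.png',np.hstack([cv2.resize(s[140:240,290:400],None,fx=4,fy=4),cv2.resize(t[115:215,250:340],None,fx=4,fy=4)]))"
```

```text
t 13.93 pos [0.6454 0.1026 0.1044] F [-11.4378  -0.11     2.8858] w 0.0093 q6 0.13979807989710313 yawjaw -0.03298148182856343 tilt [-0.0056 -0.0006 -1.    ]
shift cm [ 0.0305  0.0062 -0.0365] spin -0.0005756354500949993
[-0.0185  1.8121 -0.1767]
```

View pics/c8.png

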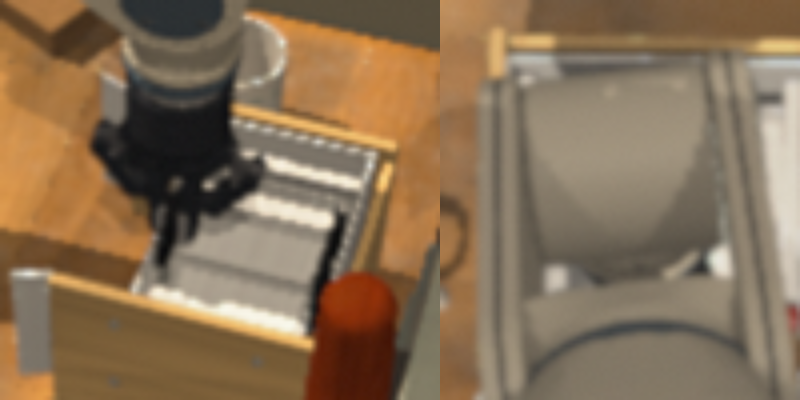

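drive_tool(moves="0.1 0 0 0 0; 0.1 0 0 0 0; 0.1 0 0 0 0")

```text
time: 14.4
ee_pos: [0.6454, 0.1026, 0.1041]
eef_rot: [1.207, 1.213, -1.214]
wrist_force: [-15.2, -0.0, 8.3]
width: 0.0091
```

drive_tool(moves="0.1 0 0 0 0; 0.1 0 0 0 0; 0.1 0 0 0 0")

```text
time: 14.78
ee_pos: [0.6454, 0.1026, 0.1041]
eef_rot: [1.207, 1.212, -1.214]
wrist_force: [-17.3, -1.3, 15.3]
width: 0.0092
```

drive_tool(moves="-0.1 0 0 0 0; -0.1 -0.1 0 0 0; -0.1 -0.1 0 0 0")

```text
time: 15.15
ee_pos: [0.6453, 0.1026, 0.1041]
eef_rot: [1.208, 1.211, -1.212]
wrist_force: [-11.2, -0.3, 6.2]
width: 0.0091
```

drive_tool(moves="0 -0.1 0 0 0; 0 -0.1 0 0 0; 0 -0.1 0 0 0")

```text
time: 15.52
ee_pos: [0.6448, 0.1027, 0.1041]
eef_rot: [1.208, 1.21, -1.212]
wrist_force: [-9.4, 0.1, 4.3]
width: 0.0092
```

drive_tool(moves="0 -0.1 0 0 0; 0 -0.1 0 0 0; 0 -0.1 0 0 0")

```text
time: 15.9
ee_pos: [0.6443, 0.1027, 0.1041]
eef_rot: [1.209, 1.21, -1.211]
wrist_force: [-7.7, -1.0, 2.1]
width: 0.0092
```

drive_tool(moves="0 -0.1 0 0 0; 0 -0.1 0 0 0; 0 -0.1 0 0 0")

```text
time: 16.27
ee_pos: [0.6442, 0.1027, 0.1042]
eef_rot: [1.21, 1.209, -1.209]
wrist_force: [-4.5, -0.7, 1.4]
width: 0.0093
```

drive_tool(moves="0 -0.1 0 0 0; 0 -0.1 0 0 0; 0 -0.1 0 0 0")

```text
time: 16.65
ee_pos: [0.6442, 0.1027, 0.1041]
eef_rot: [1.211, 1.207, -1.208]
wrist_force: [3.7, -2.4, -3.8]
width: 0.0091
```

The lip holds the tray: position stays at 0.6442 while the force reverses. Pressing down, then releasing.

drive_tool(moves="0.1 0.07 0 0 0; 0.15 0.07 0 0 0; 0.15 0.07 0 0 0")

```text
time: 17.02
ee_pos: [0.6442, 0.1027, 0.1041]
eef_rot: [1.21, 1.208, -1.209]
wrist_force: [-3.4, -3.1, 9.1]
width: 0.0091
```

```bash
python3 -c "
from h import *
go(.6442,.1027,.1041,0)
print(bot.get_state()['moment'])
for n in ('top','scene'): cv2.imwrite(f'pics/{n}9.png',bot.snapshot(n)[:,:,::-1])
s=cv2.imread('pics/scene9.png');t=cv2.imread('pics/top9.png')
cv2.imwrite('pics/c9.png',np.hstack([cv2.resize(s[150:230,310:400],None,fx=5,fy=5),cv2.resize(t[135:215,265:335],None,fx=5,fy=5)]))"
```

```text
t 17.02 pos [0.6442 0.1027 0.1041] F [-3.369  -3.0512  9.1272] w 0.0091 q6 0.1406220258808023 yawjaw -0.028455016836088573 tilt [ 0.0009 -0.0001 -1.    ]
shift cm [-0.0009  0.003   0.0011] spin -0.0004966337325002051
[-0.4463  0.6187 -0.2048]
```

View pics/c9.png

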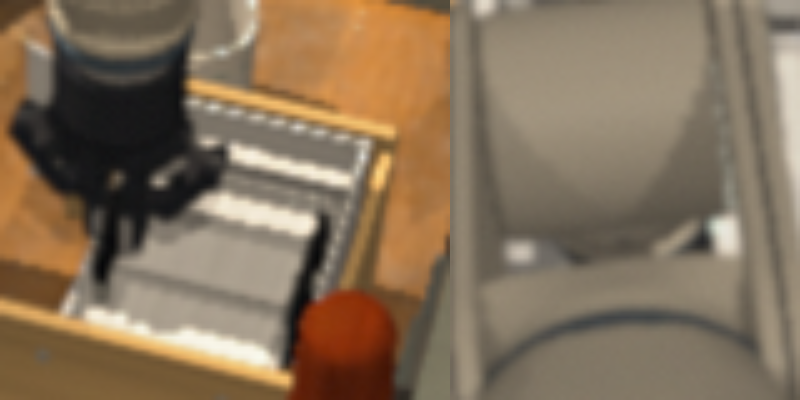

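drive_tool(moves="-0.1 0 0 0 0; -0.1 0 0 0 0.2; -0.1 0 0 0 0.5; -0.1 0 0 0 0.5; -0.1 0 0 0 0.5")

```text
time: 17.75
ee_pos: [0.6437, 0.1029, 0.1033]
eef_rot: [1.209, 1.209, -1.21]
wrist_force: [0.6, 0.7, -0.6]
width: 0.0428
```

```bash
python3 -c "
from h import *
go(.6442,.1027,.1041,0)"
```

```text
t 17.75 pos [0.6437 0.1029 0.1033] F [ 0.631   0.7117 -0.5623] w 0.0428 q6 0.14060196766076133 yawjaw -0.019628334350571403 tilt [-0.0002  0.     -1.    ]
shift cm [-0.079   0.0512  0.0243] spin -0.0003425790610997705
```

Released with no force. Raising straight up and then looking.

drive_tool(moves="-2 0 0 0 0.5; -5 0 0 0 0.5; -9 0 0 0 0.5; -14 0 0 0 0.5; -18 -1 0 0 0.5")

```text
time: 18.38
ee_pos: [0.6345, 0.1029, 0.2873]
eef_rot: [1.212, 1.207, -1.207]
wrist_force: [-0.2, 0.5, -0.2]
width: 0.0424
```

drive_tool(moves="0 -6 6 0 0.5; 0 -10 12 0 0.5; 0 -14 18 0 0.5; 0 -16 24 0 0.5; 0 -16 28 0 0.5")

```text
time: 19.0
ee_pos: [0.476, -0.1622, 0.2853]
eef_rot: [1.21, 1.207, -1.208]
wrist_force: [0.4, 0.2, 0.3]
width: 0.0428
```

```bash
python3 -c "
from h import *
go(.6442,.1027,.1041,0)
for n in ('top','scene'): cv2.imwrite(f'pics/{n}10.png',bot.snapshot(n)[:,:,::-1])
s=cv2.imread('pics/scene10.png');t=cv2.imread('pics/top10.png')
cv2.imwrite('pics/c10.png',cv2.resize(s[140:260,280:410],None,fx=5,fy=5,interpolation=cv2.INTER_CUBIC))
cv2.imwrite('pics/c10t.png',cv2.resize(t[110:230,250:360],None,fx=5,fy=5,interpolation=cv2.INTER_CUBIC))"
```

```text
t 19.0 pos [ 0.476  -0.1622  0.2853] F [0.3941 0.2476 0.3399] w 0.0428 q6 -0.3523511747950413 yawjaw 0.01069181590805135 tilt [ 0.0021 -0.0007 -1.    ]
shift cm [ 18.1348  16.7861 -26.4992] spin 0.0001866073906125181
```

View pics/c10.png

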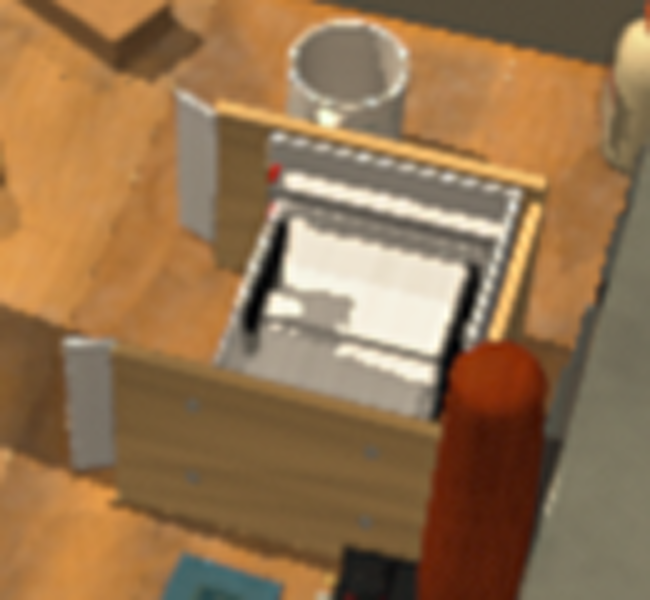

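View pics/c10t.png

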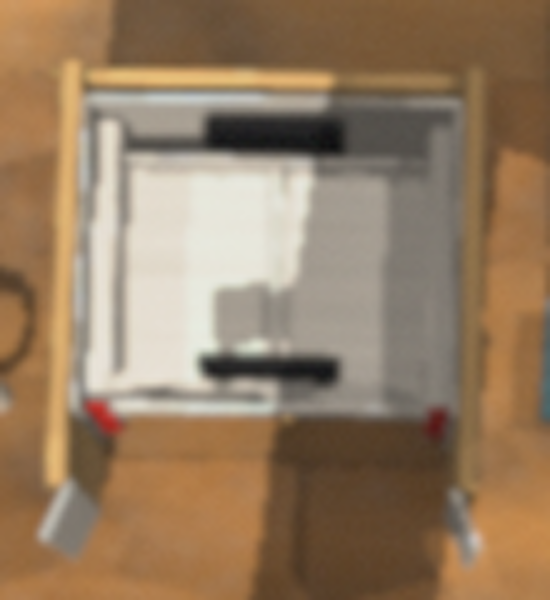

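The tray sits between bumper (row ~150) and lips (row ~413), handle to the front. Checking level.

```bash
python3 - <<'E'
from h import *
for u in [(150,410),(280,413),(420,415)]: print('front edge z.092',plane('top',ta(*u),.092))
for u in [(150,155),(380,162)]: print('back edge',plane('top',ta(*u),.092))
# handle top ends: expected z=.136 ; back/top edge
print('handle L top',two(ta(200,355),sa(283,222)),'R',two(ta(338,357),sa(252,300)))
# predictions for seated tray
c=np.array([.6922,.1012,.078])
for nm,d in dict(hLtop=(-.043,.035,.058),hRtop=(-.043,-.035,.058),hLbot=(-.053,.035,.030),hRbot=(-.053,-.035,.03),fL=(-.065,.085,.014),fR=(-.065,-.085,.014),bL=(.065,.06,.014),bR=(.065,-.06,.014)).items():
    X=c+d; print(nm,(proj('top',X)-[249.5,109.5])*5-.5,(proj('scene',X)-[279.5,139.5])*5-.5)
a=cv2.imread('pics/top0.png').astype(int);b=cv2.imread('pics/top10.png').astype(int)
s0=cv2.imread('pics/scene0.png');s1=cv2.imread('pics/scene10.png')
cv2.imwrite('pics/d.png',np.vstack([np.hstack([cv2.resize(x.astype('uint8')[150:220,190:410],None,fx=1.8,fy=1.8) for x in (a,b)]),np.hstack([cv2.resize(x[130:300,280:400],None,fx=2,fy=2) for x in (s0,s1)]+[np.zeros((340,312,3),'uint8')])]))
E
```

```text
front edge z.092 [0.6261 0.1612 0.092 ]
front edge z.092 [0.6258 0.0966 0.092 ]
front edge z.092 [0.6262 0.0271 0.092 ]
back edge [0.7561 0.1653 0.092 ]
back edge [0.7545 0.0493 0.092 ]
handle L top (array([0.645 , 0.1329, 0.1352]), np.float64(0.0042123175191598845)) R (array([0.6452, 0.067 , 0.1396]), np.float64(0.0027125306039436454))
hLtop [195.1171 349.858 ] [294.9437 217.818 ]
hRtop [341.1372 352.5505] [260.5212 306.0491]
hLbot [198.7484 379.8038] [277.6989 244.2786]
hRbot [341.3721 382.4586] [243.3333 331.8427]
fL [ 99.8657 406.9088] [281.7128 197.2644]
fR [442.0195 413.3366] [197.695  408.7945]
bL [158.2747 152.9683] [476.4744 276.6341]
bR [396.2024 157.0733] [426.2697 430.7611]
```

View pics/d.png

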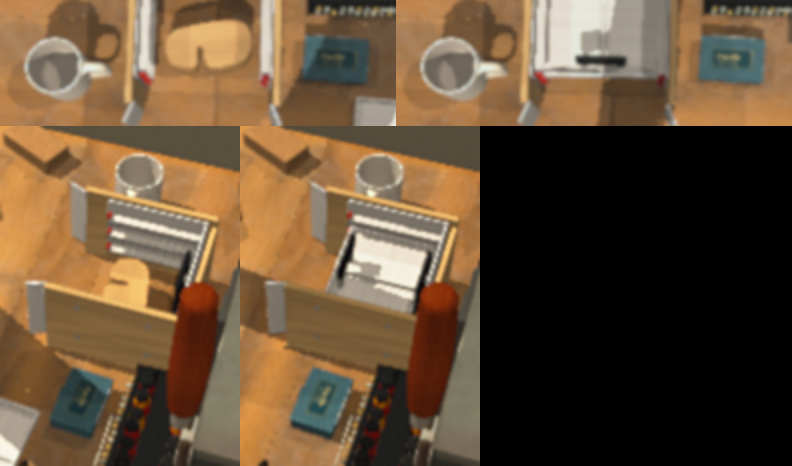

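```bash
python3 - <<'E'
from h import *
s=cv2.imread('pics/scene10.png');c=np.array([.6918,.1012,.078])
im=cv2.resize(s[170:225,315:375],None,fx=10,fy=10,interpolation=cv2.INTER_CUBIC)
P=lambda d:tuple(int(v) for v in ((proj('scene',c+d)-[314.5,169.5])*10))
for roll,col in ((0,(0,0,255)),(.03,(0,255,0))):
  for d in [(-.053,.035,.058),(-.053,-.035,.058),(-.043,.035,.058),(-.043,-.035,.058),(-.053,.035,.03),(-.053,-.035,.03),(-.065,-.085,.014),(-.065,.085,.014),(-.065,-.04,.014)]:
    d=np.array(d);d[2]+=roll*(.085-d[1]);cv2.circle(im,P(d),3,col,-1)
cv2.imwrite('pics/e.png',im)
E
```

```text
(no output)
```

View pics/e.png

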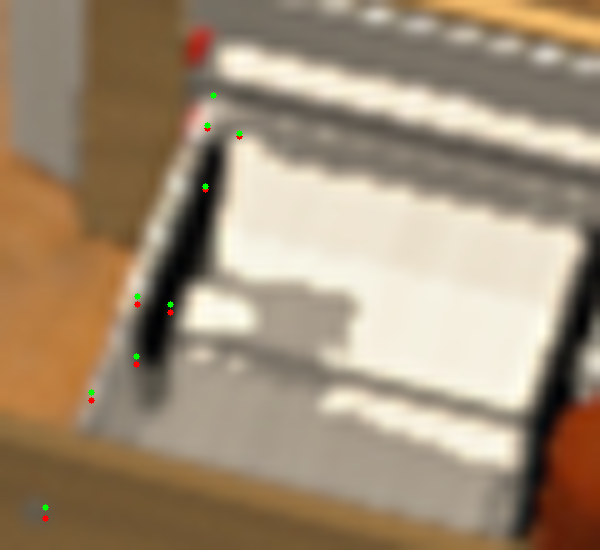

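The images cannot exclude a small roll, so I will gently touch the handle top at both ends with shut fingers to compare heights.

drive_tool(moves="0 4 -6 0 0; 0 8 -12 0 0; 0 12 -18 0 0; 0 16.8 -23.9 0 0; 0 16.8 -23.9 0 0")

```text
time: 19.73
ee_pos: [0.6466, 0.0814, 0.2848]
eef_rot: [1.209, 1.209, -1.207]
wrist_force: [0.9, -0.9, -0.3]
width: 0.0002
```

drive_tool(moves="4 0 0 0 0; 8 0 0 0 0; 12 0 0 0 0; 13.5 0 0 0 0; 13.5 0 0 0 0")

```text
time: 20.35
ee_pos: [0.6453, 0.0784, 0.1486]
eef_rot: [1.209, 1.21, -1.21]
wrist_force: [0.2, -0.4, -0.8]
width: -0.0001
```

```bash
python3 -c "
from h import *
go(.6442,.0765,.137,0)"
```

```text
t 20.35 pos [0.6453 0.0784 0.1486] F [ 0.1961 -0.4438 -0.8497] w -0.0001 q6 0.10272719169989634 yawjaw -0.013108714012698515 tilt [-0.0008  0.     -1.    ]
shift cm [ 1.1572 -0.1062  0.19  ] spin -0.00022879022022397107
```

drive_tool(moves="0.3 -0.1 0.2 0 0; 0.6 -0.1 0.2 0 0; 0.9 -0.1 0.2 0 0; 1.1 -0.1 0.2 0 0; 1.1 -0.1 0.2 0 0")

```text
time: 20.98
ee_pos: [0.6443, 0.076, 0.1373]
eef_rot: [1.209, 1.209, -1.21]
wrist_force: [-0.3, -0.1, 0.6]
width: -0.0001
```

drive_tool(moves="0.1 0 0 0 0; 0.15 0 0 0 0; 0.15 0 0 0 0")

```text
time: 21.35
ee_pos: [0.6444, 0.076, 0.1361]
eef_rot: [1.21, 1.209, -1.209]
wrist_force: [-1.1, -0.3, 2.1]
width: -0.0001
```

drive_tool(moves="0.1 0 0 0 0; 0.1 0 0 0 0")

```text
time: 21.6
ee_pos: [0.6444, 0.0761, 0.136]
eef_rot: [1.21, 1.209, -1.209]
wrist_force: [-2.8, 0.7, 8.4]
width: 0.0002
```

Right end touches hard at z = 0.136, exactly the seated height. Now the left end.

drive_tool(moves="-1 0 0 0 0; -1.2 0 -1.5 0 0; -1.2 0 -4 0 0; -1.2 0 -5 0 0; -1.2 0 -5 0 0")

```text
time: 22.22
ee_pos: [0.6442, 0.127, 0.1468]
eef_rot: [1.208, 1.21, -1.209]
wrist_force: [-1.0, -0.3, -0.6]
width: -0.0002
```

drive_tool(moves="0.3 0 0 0 0; 0.6 0 0 0 0; 0.8 0 0 0 0; 0.95 0 0 0 0; 0.95 0 0 0 0")

```text
time: 22.85
ee_pos: [0.6443, 0.1259, 0.1373]
eef_rot: [1.21, 1.209, -1.21]
wrist_force: [-0.9, 0.4, -0.9]
width: 0.0
```

drive_tool(moves="0.1 0 0 0 0; 0.15 0 0 0 0; 0.15 0 0 0 0")

```text
time: 23.22
ee_pos: [0.6444, 0.1261, 0.1361]
eef_rot: [1.21, 1.209, -1.209]
wrist_force: [-0.3, -0.4, 1.9]
width: -0.0003
```

drive_tool(moves="0.1 0 0 0 0; 0.1 0 0 0 0")

```text
time: 23.48
ee_pos: [0.6445, 0.126, 0.136]
eef_rot: [1.21, 1.209, -1.209]
wrist_force: [-2.5, -0.6, 8.9]
width: 0.0003
```

Both ends are at 0.136, so the tray is level and seated. Retreating and handing in.

drive_tool(moves="-3 0 0 0 0; -8 0 0 0 0; -14 0 0 0 0; -16 0 2 0 0; -16 0 2 0 0")

```text
time: 24.1
ee_pos: [0.645, 0.1049, 0.2963]
eef_rot: [1.212, 1.206, -1.208]
wrist_force: [0.2, -0.0, 0.2]
width: 0.0002
```

drive_tool(moves="0 -6 6 0 0; 0 -10 12 0 0; 0 -14 18 0 0; 0 -16 24 0 0; 0 -16 28 0 0")

```text
time: 24.72
ee_pos: [0.4852, -0.1583, 0.2926]
eef_rot: [1.209, 1.213, -1.211]
wrist_force: [1.3, -0.2, -0.1]
width: 0.0003
```

drive_tool(moves="0 0 0 0 0; 0 0 0 0 0")

```text
time: 24.98
ee_pos: [0.487, -0.1573, 0.2932]
eef_rot: [1.21, 1.212, -1.212]
wrist_force: [0.1, 1.0, -0.0]
width: -0.0001
```

```bash
python3 -c "
from h import *
go(.6442,.1027,.1041,0)
t=bot.snapshot('top')[:,:,::-1];s=bot.snapshot('scene')[:,:,::-1]
cv2.imwrite('pics/f.png',np.hstack([cv2.resize(s[140:260,280:410],(400,369)),cv2.resize(t[110:230,200:400],(400,369))]))
bot.close_job()"
```

```text
t 24.98 pos [ 0.487  -0.1573  0.2932] F [ 0.0852  1.005  -0.04  ] w -0.0001 q6 -0.33446248480318097 yawjaw -0.1034368489693046 tilt [-0.0028  0.0016 -1.    ]
shift cm [ 18.9019  15.7238 -26.0015] spin -0.0018053135824025518
the job is handed in; nothing more can be done
```

View pics/f.png

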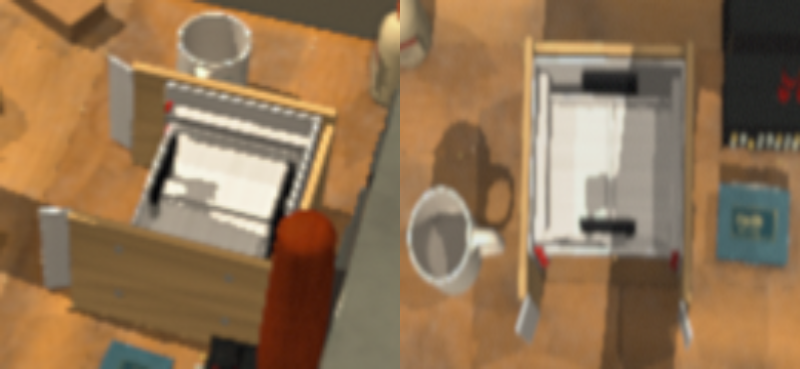

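The tray is away on the middle rails, handle to the front, let go, and handed in at about 25 s. The cut block (56 mm high) stands in the rack and rules out the lowest pair.

- **Sliding in:** I slid it over the lips without contact and met the bumper about 18 mm further in than nominal. I then pressed in about 2.5 mm. The bumper push read about 12 N. The highest x reading, while pressing the tray down, was 17.3 N.
- **Seating:** The tray dropped to rail height. When I eased back, it stopped dead against the lip and the force reversed.
- **Last checks:** Touching the handle top at both ends gave 0.136 m each, the seated height, so it lies level. The last pictures show it between bumper and lips, with the mug and tin where they were. The tray now largely hides the cut block, but nothing touched it.
- **Disagreements:**
  - From the images I had put the insert about 16 mm in, not 18.
  - A rough camera estimate of the handle ends differed by about 4 mm left to right; the touch check showed this to be picking error.

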